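# Rotate three soil samples between balance, analyser and shaker

### The arm

A 7-joint arm with a two-finger parallel gripper is mounted at the origin on the work surface. World frame = base frame: x ahead of the robot, y to its left, z up, the work surface at z = 0. Lengths are in m, angles in rad, forces in N, time in s.
With the tool pointing down it reaches from about 0.35 to 0.9 m from the base axis. Payload 8.1 kg.
Tool frame: the origin (TCP) lies at the very end of the fingers, on their centre line; the grasp point (between the pads) lies 19 mm behind it; z points along the fingers, y is the line along which they close (so a half turn about z gives the same grasp; the last joint's range is limited). The gripper opens to 92 mm and grips with 3 to 60 N. Pads are 19 mm wide; open, the fingers measure 130 mm over their backs; the gripper's body (75 mm by 190 mm) begins 47 mm behind the grasp point.
Start: joints at [1.065, 0.434, 0.025, 1.573, -0.012, 1.134, -0.075], TCP at [0.245, -0.575, 0.206] pointing down, gripper open.
Joint ranges: [-2.62, 2.62], [-0.44, 2.09], [-1.27, 1.32], [0.08, 2.57], [-1.32, 4.46], [0.12, 2], [-2.74, 2.74]. Speed limits (rad/s): [2.22, 2.22, 3.01, 3.01, 3.14, 3.14, 3.14].

### API

Orientations are given as a rotation vector (axis times angle).
In Python, from cell import arm gives the robot as it stands.
- The arm moves only by the tool drive_tool, never from a script. Its argument "targets" is a list of rows, each a list of 7 numbers: the turn, a rotation vector about the world's x, y, z in units of 5 degrees (1.0 is 5 degrees), then the shift along the world's x, y, z in units of 40 mm (1.0 is 40 mm), then the opening, from 0 (shut) to 1 (fully open). In form: [[wx, wy, wz, dx, dy, dz, fingers], ...]. A call has 1 to 5 rows; each row is the pose to reach, as a shift and turn from the pose commanded when the call began; what a row does not reach only later rows make up. A row lasts 1/10 s, in which the tool goes at most 50 mm and 8.59 degrees, less where a joint would pass 70% of its speed; a pose out of reach is approached as far as the arm can. A call with a gripper value outside its range is refused whole. The fingers move at their own pace and stop on an object; "force" is the grip in N (left out, the last holds). Time passes only in rows, so rows that repeat a pose let the fingers close. It gives the time, the measured TCP pose, the force, the opening and the grip force at its end, in the units of the state.
- arm.observe(): the state, without advancing time (a new reading comes with each control period).
- arm.get_image(name): name is "side" or "top"; returns a dict with "pixels" (420x560x3 uint8, red, green, blue), "intrinsics" (3x3 intrinsics, pixels), "rvec" (rotation vector, rad) and "tvec" (3), from world to camera coordinates, as OpenCV has them. Camera axes: x right, y down, z forward; pixel columns grow to the right and rows downward; lengths in m; the calibration is good to about 2 mm. A picture is of the moment at which its call begins. There is no depth.
- arm.sign_off(): hands the job in; it is judged then, once.
The state is a dict: "clock": time; "joints": joint angles; "dq": joint speeds; "joint_efforts": joint torques, N m; "position": TCP position; "ee_rot": TCP orientation; "force": force on the tool from outside, world axes, zero at the start; "ft_torque": the same for the moment, N m; "width": opening from 0.0 (shut) to 1.0 (fully open); "gripper_force": force on a finger pad.
Only numpy, scipy, OpenCV 4.12 (cv2) and the standard library are available. Lean on these libraries where they do the work, as an engineer would, in place of code of your own. Each camera call takes 0.05 s, during which the arm holds its last target. There are 200 camera calls.

### The job

A round of readings is over and the three sealed samples change instruments: the slim bottle goes from the shaker to the analyser's reading window, the square jar from the analyser to the balance pan, and the flat tin from the balance to the middle of the shaker platform. All three instruments are taken, so park one sample on the empty white tile (or any other free spot) on the way. Set each one down gently, upright and well centred on its instrument, never letting one drop or tip over, and leave the beaker, the dish and the flask where they stand.

Things in the scene. Friction and masses are not known exactly. Their poses are not given: they have to be found in the camera images.
- tin_center (a point): flat round aluminium sample tin with a slip lid, 58 mm in diameter (56 mm below the lid), 48 mm high, about 160 g, upright; loose; the point is its centre, 24 mm above its underside; z up along its axis. At the start it stands on the balance pan
- jar_center (a point): square amber glass sample jar with a round black screw cap, 70 mm high in all, about 200 g, upright; its body is 46 x 46 mm and 52 mm high with flat sides square to its x and y axes, the cap above it is 43 mm across; loose; the point is on its axis, 35 mm above its underside (half the full height); z up. At the start it stands on the analyser's reading window
- bottle_center (a point): slim round white plastic sample bottle, 96 mm high, about 150 g, upright; its body is 42 mm in diameter up to 68 mm, then a shoulder and a ribbed screw cap 33 mm across from 77 mm up; loose; the point is its centre, 48 mm above its underside; z up along its axis. At the start it stands on the shaker platform
- balance_pan (a point): precision balance, white case 195 x 140 mm with grey sloped display and keys in front, and a round steel pan 110 mm in diameter. Fixed; its front (display side) faces its -x, z is up. The point is the centre of the pan's top face, 54 mm above the bench and 35 mm behind (+x of) the middle of the case
- shaker_top (a point): orbital shaker (switched off), pale grey case 190 x 145 mm with two knobs on a black strip in front, and above it a square aluminium platform 124 x 130 mm with a black ribbed rubber mat. Fixed; its front (display side) faces its -x, z is up. The point is the centre of the mat's top face, 87 mm above the bench and 30 mm behind (+x of) the middle of the case
- analyser_window (a point): soil analyser, white case 200 x 150 mm with a wedge-shaped front carrying a screen and a keypad, and a flat top 120 mm deep with a round reading window (42 mm across, in a black surround of 76 mm diameter) flush with the top. Fixed; its front (display side) faces its -x, z is up. The point is the centre of the window, 70 mm above the bench and 42 mm behind (+x of) the middle of the case
- tile_top (a point): the free spot: a fixed white glazed tile 108 x 108 mm, 8 mm thick, empty at the start, with a marker pen and tweezers lying beside it (70 to 80 mm from its middle, along its y axis, under 15 mm high); the point is the centre of its top face, z up
- beaker_center (a point): bystander: small empty glass beaker, 48 mm in diameter, 62 mm high, loose, standing on the bench in front of the instruments; the point is its centre, 31 mm up
- dish_center (a point): bystander: flat round lidded plastic culture dish, 63 mm in diameter, 16 mm high, loose, lying on the bench in front of the instruments; the point is its centre, 8 mm up
- flask_center (a point): bystander: stoppered conical glass flask, 52 mm in diameter at the foot, 91 mm high, loose, standing on the bench in front of the instruments; the point is on its axis, 46 mm up

How it is judged:
At the end, for the whole second after the job is handed in: The bottle stands on the analyser's window, the jar on the balance pan and the tin on the shaker platform, each upright (within about 5 degrees), with its axis within 15 mm of the middle of that instrument's place, its underside on it (within 5 mm), at rest and released (horizontal distance between bottle_center and analyser_window below 0.015 m and z of bottle_center in the frame of analyser_window between 0.043 and 0.053 m and angle between each of bottle_center, jar_center, tin_center's own z axis and vertical below 0.08 rad and linear speed of each of bottle, jar, tin below 0.02 m/s and angular speed of each of bottle, jar, tin below 0.2 rad/s and contact force between each of bottle, jar, tin and the fingers below 0.05 N and horizontal distance between jar_center and balance_pan below 0.015 m and z of jar_center in the frame of balance_pan between 0.03 and 0.04 m and horizontal distance between tin_center and shaker_top below 0.015 m and z of tin_center in the frame of shaker_top between 0.019 and 0.029 m); the robot touches nothing.
It fails at once if a sample is let drop (falls freely, some 15 mm or more) ((contact force between tin and anything else below 0.02 N and linear speed of tin above 0.55 m/s) or (contact force between jar and anything else below 0.02 N and linear speed of jar above 0.55 m/s) or (contact force between bottle and anything else below 0.02 N and linear speed of bottle above 0.55 m/s)).
It fails at once if a sample is tipped over (angle between any of tin_center, jar_center, bottle_center's own z axis and vertical above 0.8 rad).
It fails at once if the beaker is pushed out of its place by more than 25 mm or knocked over (distance of beaker_center from where it was at the start of the episode above 0.025 m or angle between beaker_center's own z axis and vertical above 0.5 rad).
It fails at once if the dish is pushed out of its place by more than 25 mm or knocked over (distance of dish_center from where it was at the start of the episode above 0.025 m or angle between dish_center's own z axis and vertical above 0.5 rad).
It fails at once if the flask is pushed out of its place by more than 25 mm or knocked over (distance of flask_center from where it was at the start of the episode above 0.025 m or angle between flask_center's own z axis and vertical above 0.5 rad).
It also fails if it takes over 125 s, if anything falls off the work surface, if the arm or the gripper's body presses on something with over 40 N, if the wrist force passes 120 N, or if a joint passes its speed limit or range.

## Working session

There is one attempt and no reset: what is moved stays moved. The work goes in short steps, Python scripts to look and compute and a tool call to move; the robot and the scene stay as the last step left them, time stands still between calls to the robot, and variables do not carry over. Pictures are saved under pics/ and viewed, at most 14 in all, crops included, and the job is handed in when it is done.

Besides the shell and the picture viewer there is one more tool, called after ">>>" by a JSON object that holds its "method" and its "body". drive_tool: Moves the arm, as the interface text tells. Its arguments: {"type":"object","properties":{"targets":{"type":"array"},"force":{"type":"number"}},"required":["targets"]}

```bash
mkdir -p pics; ls
python3 - <<'E'
from cell import arm
import cv2
s=arm.observe();print(s)
for n in("side","top"):
    d=arm.get_image(n);cv2.imwrite(f"pics/{n}0.png",d["pixels"][:,:,::-1]);print(n,d["intrinsics"],d["rvec"],d["tvec"])
    import numpy as np
    np.savez(f"{n}.npz",**d)
E
```

```text
pics
{'clock': 0.0, 'joints': array([ 1.06541174,  0.43523322,  0.02496757,  1.57408992, -0.01159357,
        1.13401793, -0.07508056]), 'dq': array([-2.79815599e-04, -1.57105710e-03, -8.26088567e-04,  8.00671332e-04,
       -4.42847341e-05,  8.46980593e-04,  1.92849357e-04]), 'joint_efforts': array([-1.06151205e-03, -6.67854524e+01,  9.84310247e-01, -3.14449811e+01,
       -6.06885902e-02,  4.30893211e-02,  1.37291195e-04]), 'position': array([ 0.24471754, -0.5745001 ,  0.20474136]), 'ee_rot': array([-3.07660776e+00, -6.28051726e-01,  7.30456692e-04]), 'force': array([-0.36476648,  0.28729452,  0.48066455]), 'ft_torque': array([-0.00624557, -0.00773504,  0.03812925]), 'gripper_force': 0.0, 'width': 0.9975429514555313}
side [[418.75983722   0.         276.0233491 ]
 [  0.         418.75983722 209.55488045]
 [  0.           0.           1.        ]] [ 0.39859499 -2.59978786  1.45248135] [0.48393257 0.17791018 1.06460805]
top [[496.55349552   0.         280.91839154]
 [  0.         496.55349552 210.95409284]
 [  0.           0.           1.        ]] [ 2.18483987 -2.13633248  0.16887489] [-0.02713952  0.50955422  1.10941213]
```

View pics/side0.png

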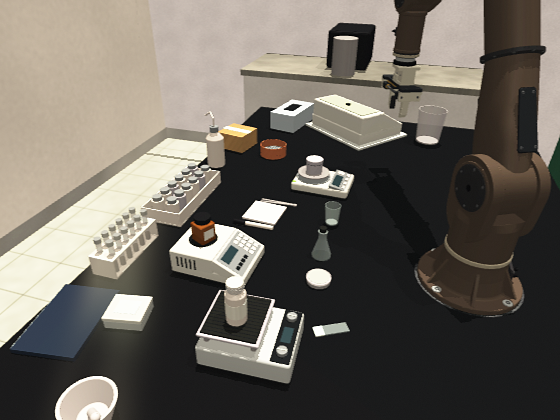

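View pics/top0.png

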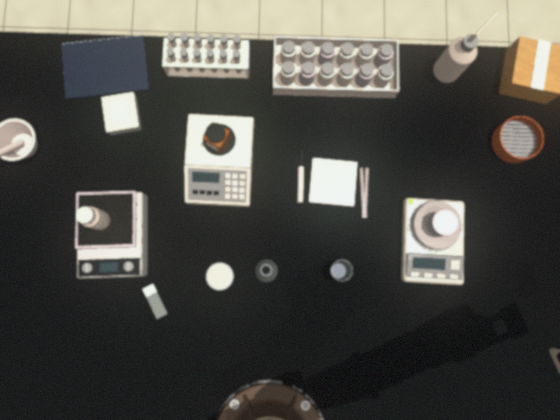

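The side view shows the balance (~322,180), tile (~265,212), analyser (~217,252) and shaker (~250,335). In the top view they are at (433,240), (333,182), (219,160) and (112,235). The bystanders are at (220,276), (266,270) and (342,270) in the top view. I'll zoom in next.

```bash
cat > h.py <<'E'
import numpy as np, cv2
class Cam:
    def __init__(s,d):
        s.K=d["intrinsics"];s.R=cv2.Rodrigues(d["rvec"])[0];s.t=np.array(d["tvec"]).ravel();s.C=-s.R.T@s.t
        s.img=d["pixels"];s.rv=np.array(d["rvec"],float)
    def ray(s,p): 
        v=s.R.T@np.linalg.inv(s.K)@np.array([p[0],p[1],1.]);return v/np.linalg.norm(v)
    def pl(s,p,z): v=s.ray(p);return s.C+v*(z-s.C[2])/v[2]
    def proj(s,P): return cv2.projectPoints(np.atleast_2d(np.float64(P)),s.rv,s.t,s.K,None)[0][:,0]
def tri(c1,p1,c2,p2):
    v1,v2=c1.ray(p1),c2.ray(p2)
    k=np.linalg.lstsq(np.c_[v1,-v2],c2.C-c1.C,rcond=None)[0]
    a,b=c1.C+k[0]*v1,c2.C+k[1]*v2
    return (a+b)/2,np.linalg.norm(a-b)
def load(n): return Cam(dict(np.load(f"{n}.npz")))
def crop(c,x0,y0,x1,y1,k,f):
    im=cv2.resize(c.img[y0:y1,x0:x1,::-1],None,fx=k,fy=k,interpolation=cv2.INTER_CUBIC)
    cv2.imwrite(f,im)
E
python3 - <<'E'
from h import *
t=load("top");s=load("side");print(t.C,s.C)
a=t.img[100:300,60:260,::-1];b=t.img[150:300,290:480,::-1]
crop(t,65,105,265,285,4,"pics/t_left.png")
crop(t,295,150,485,290,4,"pics/t_right.png")
E
```

```text
[0.35524024 0.00604781 1.16830866] [0.22961503 0.92079675 0.70614683]
```

View pics/t_left.png

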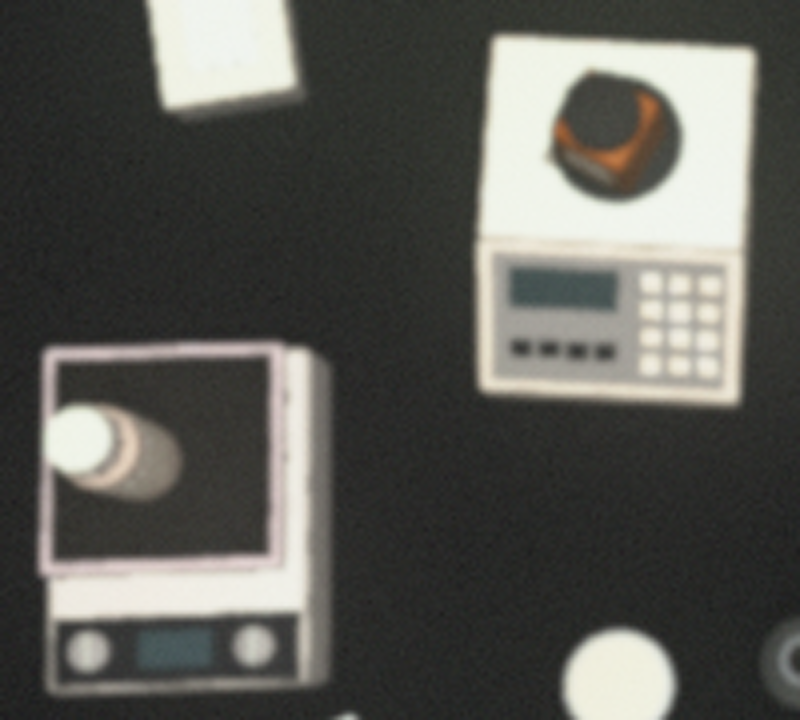

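View pics/t_right.png

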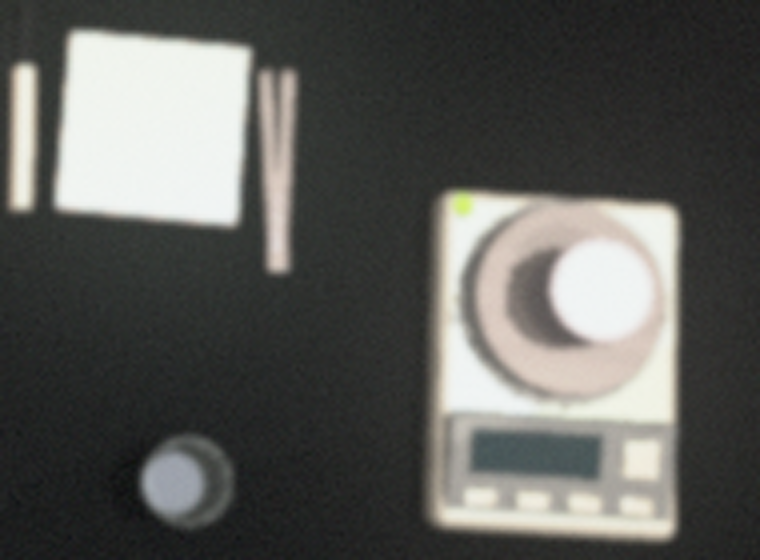

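The left crop shows the platform frame corners, the bottle cap at (79,438), the jar cap at (601,113) with the jar turned about 35°, and the window surround around (617,137). The right crop shows the tile corners, pan circle centre about (569,300), and tin lid at (604,290).

```bash
cat > m.py <<'E'
from h import *
t=load("top");s=load("side")
L=lambda u,v:(65+(u+.5)/4-.5,105+(v+.5)/4-.5)
R=lambda u,v:(295+(u+.5)/4-.5,150+(v+.5)/4-.5)
r=lambda a:np.round(np.array(a)*1000,1)
def quad(n,f,pts,z):
    P=np.array([t.pl(f(*p),z) for p in pts]);e=np.roll(P,-1,0)-P
    print(n,"c",r(P.mean(0)),"sides",r(np.linalg.norm(e,axis=1)),"edge ang",np.round(np.degrees(np.arctan2(e[:,1],e[:,0])),1));return P
quad("platform",L,[(43,350),(286,343),(283,568),(39,574)],.087)
P=quad("analyser",L,[(492,36),(755,48),(743,247),(482,238)],.070)
quad("tile",R,[(70,30),(252,45),(240,226),(55,210)],.008)
quad("balcase",R,[(440,190),(678,206),(675,536),(437,525)],.045)
def circ(n,f,box,z):
    u0,u1,v0,v1=box
    a=[t.pl(f(*p),z) for p in((u0,(v0+v1)/2),(u1,(v0+v1)/2),((u0+u1)/2,v0),((u0+u1)/2,v1))]
    print(n,"c",r((a[0]+a[1])/2),r((a[2]+a[3])/2),"d",r(np.linalg.norm(a[0]-a[1])),r(np.linalg.norm(a[2]-a[3])))
circ("surround",L,(552,682,72,200),.07)
circ("pan",R,(475,663,200,400),.054)
def mask(n,m,z,box):
    x0,y0,x1,y1=box;M=np.zeros(m.shape,np.uint8);M[y0:y1,x0:x1]=m[y0:y1,x0:x1]
    c=max(cv2.findContours(M,0,2)[0],key=cv2.contourArea);(x,y),(a,b),_=cv2.fitEllipse(c);p=t.pl((x,y),z)
    w=lambda d:r(d/t.K[0,0]*np.linalg.norm(p-t.C))
    print(n,np.round((x,y),1),r(p),"d~",w(a+1),w(b+1))
g=t.img.astype(int).min(2)
mask("bottlecap",g>215,.183,(70,200,94,226))
mask("tinlid",g>228,.102,(428,205,462,240))
mask("dish",g>130,.016,(200,255,240,295))
mx=t.img.astype(int).max(2)
circ("jarcap",L,(564,638,73,150),.140)
circ("beaker top",R,(140,207,447,516),.062)
c=t.img[100:165,180:260]
E
python3 m.py
python3 - <<'E'
from h import *
t=load("top");s=load("side")
a=cv2.resize(t.img[120:160,198:242,::-1],None,fx=9,fy=9,interpolation=2)
b=cv2.resize(s.img[210:250,180:230,::-1],None,fx=8,fy=8,interpolation=2)
h=max(a.shape[0],b.shape[0]);pad=lambda i:np.vstack([i,np.zeros((h-i.shape[0],i.shape[1],3),np.uint8)])
cv2.imwrite("pics/jar.png",np.hstack([pad(a),pad(b)]))
E
```

```text
platform c [475.9 367.   87. ] sides [132.1 123.5 130.6 122.6] edge ang [ -86.9 -177.3   92.7    3.4]
analyser c [664.4 128.6  70. ] sides [150.2 116.5 146.9 118. ] edge ang [-9.110e+01  1.783e+02  8.950e+01 -1.000e-01]
tile c [ 587.7 -139.4    8. ] sides [109.6 110.2 110.1 109.6] edge ang [-93.3 176.3  86.4  -3.9]
balcase c [ 449.7 -366.1   45. ] sides [138.1 188.8 135.  191.3] edge ang [-92.5 177.8  88.6  -1.2]
surround c [667.6 129.4  70. ] [667.8 129.4  70. ] d 73.6 74.8
pan c [ 484.6 -370.5   54. ] [ 485.  -370.4   54. ] d 107.6 114.4
bottlecap [ 83.7 214.5] [473.3 378.2 183. ] d~ 30.4 34.8
tinlid [445.4 222. ] [ 485.2 -373.1  102. ] d~ 52.9 55.9
dish [219.3 275.9] [358.7 122.2  16. ] d~ 64.9 65.7
jarcap c [660.9 130.5 140. ] [661.  130.5 140. ] d 39.3 42.3
beaker top c [ 377.2 -144.6   62. ] [ 377.2 -144.6   62. ] d 37.3 38.0
```

View pics/jar.png

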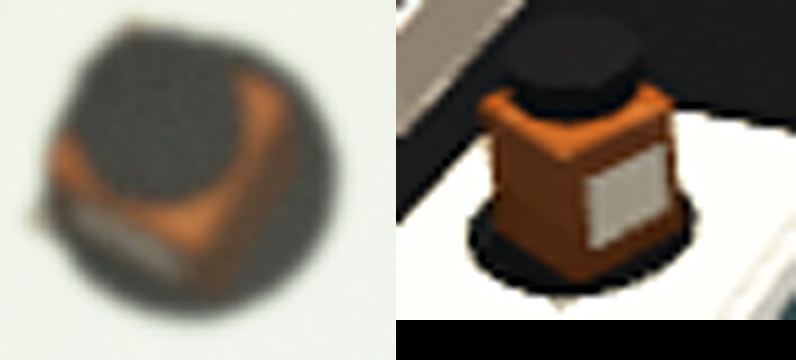

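The jar crops show the body's top corners: in the top view (55,145), (205,250), (292,100), (130,25); in the side view (485,100), (563,158), (672,97).

Run:
```python
from h import *
t=load("top");s=load("side");r=lambda a:np.round(np.array(a)*1000,1)
for nm,c,k,o,z,pts in(("top",t,9,(198,120),.122,[(55,145),(205,250),(292,100),(130,25)]),("side",s,8,(180,210),.122,[(85,100),(167,158),(276,97)])):
    P=np.array([c.pl((o[0]+(u+.5)/k-.5,o[1]+(v+.5)/k-.5),z) for u,v in pts]);e=np.diff(P,axis=0)
    print(nm,r(P),r(np.linalg.norm(e,axis=1)),np.degrees(np.arctan2(e[:,1],e[:,0])), "c",r((P[0]+P[2])/2))
# side bright blobs: bottle cap top, tin lid
for n,P in(("bottle",(.473,.378,.183)),("tin",(.485,-.373,.102)),("jar",(.661,.1305,.14)),("plat",(.476,.367,.087)),("pan",(.4848,-.3704,.054))):
    print(n,s.proj(P),t.proj(P))
a=cv2.resize(s.img[270:365,195:300,::-1],None,fx=5,fy=5,interpolation=2)
b=cv2.resize(s.img[150:200,290:358,::-1],None,fx=6,fy=6,interpolation=2)[:,:270]
b=np.vstack([b,np.zeros((a.shape[0]-b.shape[0],b.shape[1],3),np.uint8)])
cv2.imwrite("pics/sb.png",np.hstack([a,b]))
```

```text
top [[658.5 156.6 122. ]
 [633.6 119.7 122. ]
 [671.3 100.1 122. ]
 [688.9 139.8 122. ]] [44.6 42.4 43.4] [-124.03848227  -27.39328374   66.07931403] c [664.9 128.4 122. ]
side [[691.3 139.6 122. ]
 [652.5 161.  122. ]
 [634.8 119.5 122. ]] [44.3 45.2] [ 151.05160643 -113.05188018] c [663.  129.5 122. ]
bottle [[234.15889418 281.93636728]] [[ 83.78466879 214.66605846]]
tin [[314.3629293  158.72220427]] [[445.39835702 222.079482  ]]
jar [[202.11857556 216.20193637]] [[214.88792825 132.45924475]]
plat [[236.89839714 314.60546513]] [[105.35417894 219.03899768]]
pan [[313.4604805  171.64543285]] [[436.86865586 224.51892975]]
```

View pics/sb.png

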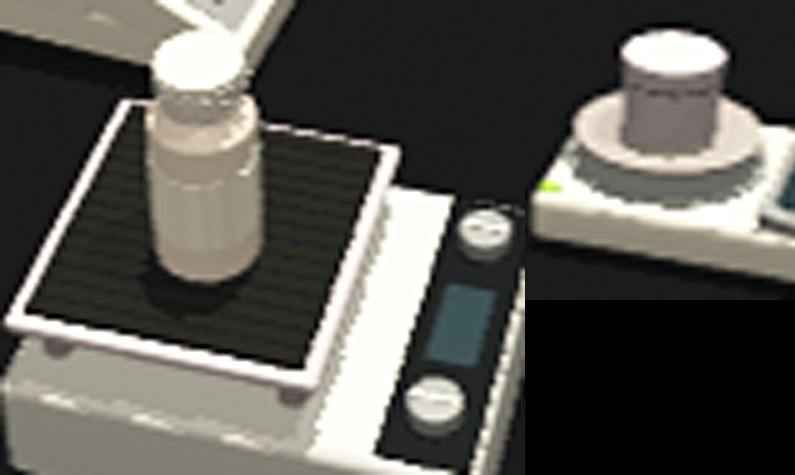

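The bottle cap projects to (234,282) and the tin lid to (314,159) in the side view, both matching the triangulated positions. I'll park the tin on the tile first.

>>> {"method": "drive_tool", "body": {"targets": [[0,0,1.2,0.9,0.75,0,1],[0,0,2.4,1.8,1.5,0,1],[0,0,3.6,2.7,2.25,0,1],[0,0,4.8,3.6,3.0,0,1],[0,0,5.9,4.5,3.78,0,1]], "force": 20}}

```text
clock: 0.6
position: [0.4259, -0.4224, 0.2053]
ee_rot: [-2.814, -1.397, 0.0]
force: [1.1, -1.4, 0.3]
width: 1.001
gripper_force: 0.0
```

>>> {"method": "drive_tool", "body": {"targets": [[0,0,0,0.75,0.63,0,1],[0,0,0,1.5,1.26,0,1],[0,0,0,1.5,1.26,0,1],[0,0,0,1.5,1.26,0,1]]}}

```text
clock: 1.0
position: [0.4855, -0.3724, 0.205]
ee_rot: [-2.814, -1.394, 0.001]
force: [-1.3, -0.3, 0.0]
width: 0.997
gripper_force: 0.0
```

>>> {"method": "drive_tool", "body": {"targets": [[0,0,0,0,0,-0.9,1],[0,0,0,0,0,-1.8,1],[0,0,0,0,0,-2.6,1],[0,0,0,0,0,-3.2,1],[0,0,0,0,0,-3.5,1]]}}

```text
clock: 1.5
position: [0.4822, -0.3742, 0.0631]
ee_rot: [-2.816, -1.387, 0.004]
force: [-0.0, -0.3, 0.0]
width: 0.999
gripper_force: 0.0
```

>>> {"method": "drive_tool", "body": {"targets": [[0,0,0,0,0,0,0.8],[0,0,0,0,0,0,0.4],[0,0,0,0,0,0,0.3],[0,0,0,0,0,0,0.3],[0,0,0,0,0,0,0.3]]}}

```text
clock: 2.0
position: [0.4855, -0.3738, 0.0665]
ee_rot: [2.815, 1.391, 0.001]
force: [-1.3, 0.3, 4.7]
width: 0.619
gripper_force: 20.0
```

>>> {"method": "drive_tool", "body": {"targets": [[0,0,0,0,0,0,0.3],[0,0,0,0,0,0,0.3],[0,0,0,0,0,0,0.3]]}}

```text
clock: 2.3
position: [0.4855, -0.3738, 0.0665]
ee_rot: [2.815, 1.391, 0.001]
force: [-1.1, 0.2, 6.1]
width: 0.622
gripper_force: 20.0
```

>>> {"method": "drive_tool", "body": {"targets": [[0,0,0,0,0,0.2,0.3],[0,0,0,0,0,0.6,0.3],[0,0,0,0,0,1.2,0.3],[0,0,0,0,0,1.8,0.3],[0,0,0,0,0,2.4,0.3]]}}

```text
clock: 2.8
position: [0.4846, -0.3731, 0.1626]
ee_rot: [-2.816, -1.391, 0.0]
force: [0.7, 0.3, -1.4]
width: 0.619
gripper_force: 20.0
```

>>> {"method": "drive_tool", "body": {"targets": [[0,0,0.5,0.3,0.6,0,0.3],[0,0,1.3,0.7,1.5,0,0.3],[0,0,2.1,1.1,2.5,0,0.3],[0,0,2.9,1.5,3.5,0,0.3],[0,0,3.7,1.9,4.4,0,0.3]]}}

```text
clock: 3.3
position: [0.5612, -0.1952, 0.1619]
ee_rot: [-2.553, -1.83, -0.0]
force: [1.3, -0.7, -1.5]
width: 0.623
gripper_force: 20.0
```

>>> {"method": "drive_tool", "body": {"targets": [[0,0,0.8,0.4,0.8,0,0.3],[0,0,1.2,0.6,1.3,0,0.3],[0,0,1.2,0.66,1.47,0,0.3],[0,0,1.2,0.66,1.47,0,0.3]]}}

```text
clock: 3.7
position: [0.5872, -0.1385, 0.1615]
ee_rot: [-2.458, -1.957, 0.001]
force: [-0.1, -1.0, -1.0]
width: 0.619
gripper_force: 20.0
```

>>> {"method": "drive_tool", "body": {"targets": [[0,0,0,0,0,-0.7,0.3],[0,0,0,0,0,-1.5,0.3],[0,0,0,0,0,-2.3,0.3],[0,0,0,0,0,-2.9,0.3],[0,0,0,0,0,-3.2,0.3]]}}

```text
clock: 4.2
position: [0.585, -0.1415, 0.0312]
ee_rot: [-2.46, -1.951, 0.006]
force: [0.3, 0.6, -1.0]
width: 0.62
gripper_force: 20.0
```

>>> {"method": "drive_tool", "body": {"targets": [[0,0,0,0,0,-0.07,0.3],[0,0,0,0,0,-0.14,0.3],[0,0,0,0,0,-0.2,0.3],[0,0,0,0,0,-0.24,0.3],[0,0,0,0,0,-0.24,0.3]]}}

```text
clock: 4.7
position: [0.5877, -0.1387, 0.0244]
ee_rot: [2.457, 1.957, 0.001]
force: [0.2, 0.3, -1.3]
width: 0.619
gripper_force: 20.0
```

>>> {"method": "drive_tool", "body": {"targets": [[0,0,0,0,0,-0.04,0.3],[0,0,0,0,0,-0.07,0.3],[0,0,0,0,0,-0.07,0.3]]}}

```text
clock: 5.0
position: [0.5873, -0.1386, 0.021]
ee_rot: [-2.457, -1.957, 0.0]
force: [1.1, -0.4, -0.9]
width: 0.622
gripper_force: 20.0
```

>>> {"method": "drive_tool", "body": {"targets": [[0,0,0,0,0,-0.03,0.3],[0,0,0,0,0,-0.06,0.3],[0,0,0,0,0,-0.06,0.3]]}}

```text
clock: 5.3
position: [0.5874, -0.1386, 0.0204]
ee_rot: [2.457, 1.957, 0.0]
force: [-6.7, 0.5, 17.3]
width: 0.622
gripper_force: 20.0
```

>>> {"method": "drive_tool", "body": {"targets": [[0,0,0,0,0,0.02,0.7],[0,0,0,0,0,0.02,1],[0,0,0,0,0,0.02,1],[0,0,0,0,0,0.02,1],[0,0,0,0,0,0.02,1]]}}

```text
clock: 5.8
position: [0.5873, -0.1386, 0.0193]
ee_rot: [-2.457, -1.957, 0.0]
force: [0.5, -0.5, -0.4]
width: 0.98
gripper_force: 0.0
```

>>> {"method": "drive_tool", "body": {"targets": [[0,0,0,0,0,0.4,1],[0,0,0,0,0,1.2,1],[0,0,0,0,0,2.2,1],[0,0,0,0,0,3.2,1],[0,0,0,0,0,4.4,1]]}}

```text
clock: 6.3
position: [0.5864, -0.1385, 0.1962]
ee_rot: [-2.456, -1.956, 0.002]
force: [1.6, -0.4, 0.2]
width: 0.999
gripper_force: 0.0
```

>>> {"method": "drive_tool", "body": {"targets": [[0,0,-0.7,0.3,1.1,0,1],[0,0,-1.4,0.6,2.2,0,1],[0,0,-2.1,0.9,3.3,0,1],[0,0,-2.9,1.2,4.4,0,1],[0,0,-2.9,1.5,5.5,0,1]]}}

```text
clock: 6.8
position: [0.6476, 0.0832, 0.1955]
ee_rot: [2.687, 1.628, -0.0]
force: [0.6, -0.3, 1.6]
width: 1.0
gripper_force: 0.0
```

>>> {"method": "drive_tool", "body": {"targets": [[0,0,0,0.2,0.7,0,1],[0,0,0,0.38,1.22,0,1],[0,0,0,0.38,1.22,0,1]]}}

```text
clock: 7.1
position: [0.6623, 0.1352, 0.195]
ee_rot: [-2.678, -1.637, -0.001]
force: [0.4, 0.1, -0.0]
width: 1.001
gripper_force: 0.0
```

Run:
```python
from cell import arm
import cv2
from h import *
print(arm.observe()["position"],arm.observe()["ee_rot"])
c=Cam(arm.get_image("side"));u=Cam(arm.get_image("top"))
p=cv2.resize(c.img[130:270,160:320,::-1],None,fx=2.5,fy=2.5,interpolation=2)
q=cv2.resize(u.img[90:230,190:350,::-1],None,fx=2.5,fy=2.5,interpolation=2)
cv2.imwrite("pics/j1.png",np.hstack([p,q]))
```

```text
[0.66231417 0.13522329 0.19503207] [-2.67821242e+00 -1.63749261e+00 -1.25591866e-03]
```

View pics/j1.png

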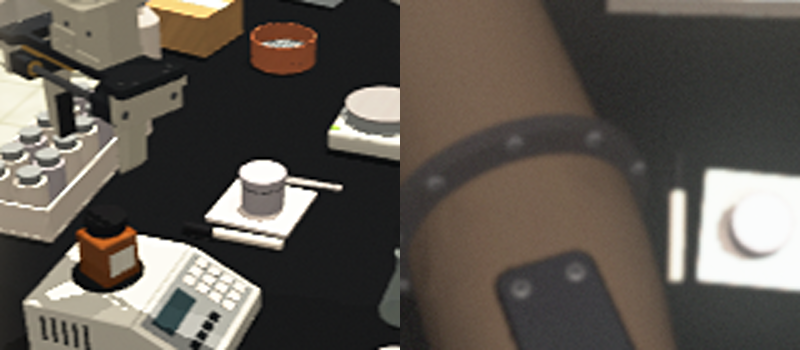

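The tin stands upright on the tile (side crop ~(262,190)). The open fingers are above the jar (cap at (108,215)), so I'll go down.

>>> {"method": "drive_tool", "body": {"targets": [[0,0,0,0,-0.13,-0.5,1],[0,0,0,0,-0.13,-1.2,1],[0,0,0,0,-0.13,-1.9,1],[0,0,0,0,-0.13,-2.5,1],[0,0,0,0,-0.13,-2.8,1]]}}

```text
clock: 7.7
position: [0.6613, 0.1224, 0.0813]
ee_rot: [2.686, 1.629, -0.006]
force: [0.5, -0.4, -0.2]
width: 1.0
gripper_force: 0.0
```

>>> {"method": "drive_tool", "body": {"targets": [[0,0,0,0,0,0,0.8],[0,0,0,0,0,0,0.6],[0,0,0,0,0,0,0.3],[0,0,0,0,0,0,0.2],[0,0,0,0,0,0,0.2]]}}

```text
clock: 8.2
position: [0.663, 0.1252, 0.0845]
ee_rot: [2.684, 1.631, 0.002]
force: [0.5, -0.1, -0.6]
width: 0.615
gripper_force: 0.0
```

>>> {"method": "drive_tool", "body": {"targets": [[0,0,0,0,0,0,0.2],[0,0,0,0,0,0,0.2],[0,0,0,0,0,0,0.2],[0,0,0,0,0,0,0.2]]}}

```text
clock: 8.6
position: [0.6626, 0.1252, 0.0839]
ee_rot: [2.685, 1.632, 0.0]
force: [-1.8, -0.7, 5.5]
width: 0.496
gripper_force: 20.0
```

>>> {"method": "drive_tool", "body": {"targets": [[0,0,0,0,0,0.2,0.2],[0,0,0,0,0,0.7,0.2],[0,0,0,0,0,1.5,0.2],[0,0,0,0,0,2.3,0.2],[0,0,0,0,0,3.0,0.2]]}}

```text
clock: 9.1
position: [0.6626, 0.1249, 0.2053]
ee_rot: [2.685, 1.631, 0.001]
force: [-1.0, 0.4, -2.1]
width: 0.501
gripper_force: 20.0
```

>>> {"method": "drive_tool", "body": {"targets": [[0,0,0,-0.2,-0.4,0,0.2],[0,0,0,-0.5,-1.3,0,0.2],[0,0,0,-0.8,-2.2,0,0.2],[0,0,0,-1.1,-3.1,0,0.2],[0,0,0,-1.5,-4.0,0,0.2]]}}

```text
clock: 9.6
position: [0.6021, -0.0365, 0.2036]
ee_rot: [2.685, 1.631, -0.0]
force: [0.1, 0.2, -1.4]
width: 0.503
gripper_force: 20.0
```

>>> {"method": "drive_tool", "body": {"targets": [[0,0,0,-0.3,-0.9,0,0.2],[0,0,0,-0.6,-1.8,0,0.2],[0,0,0,-0.9,-2.7,0,0.2],[0,0,0,-1.2,-3.6,0,0.2],[0,0,0,-1.5,-4.5,0,0.2]]}}

```text
clock: 10.1
position: [0.5417, -0.2165, 0.2038]
ee_rot: [2.685, 1.631, -0.0]
force: [0.3, -0.2, -1.0]
width: 0.501
gripper_force: 20.0
```

>>> {"method": "drive_tool", "body": {"targets": [[0,0,0,-0.3,-0.9,0,0.2],[0,0,0,-0.7,-1.8,0,0.2],[0,0,0,-1.1,-2.7,0,0.2],[0,0,0,-1.4,-3.5,0,0.2],[0,0,0,-1.5,-4.0,0,0.2]]}}

```text
clock: 10.6
position: [0.4801, -0.3785, 0.2036]
ee_rot: [2.687, 1.626, -0.003]
force: [-0.1, 0.4, -1.0]
width: 0.496
gripper_force: 20.0
```

>>> {"method": "drive_tool", "body": {"targets": [[0,0,0,0,0,0,0.2],[0,0,0,0,0,0,0.2],[0,0,0,0,0,0,0.2]]}}

```text
clock: 10.9
position: [0.4832, -0.3735, 0.2036]
ee_rot: [-2.683, -1.634, -0.001]
force: [-0.1, 0.2, -2.0]
width: 0.5
gripper_force: 20.0
```

>>> {"method": "drive_tool", "body": {"targets": [[0,0,0,0,0,-0.7,0.2],[0,0,0,0,0,-1.5,0.2],[0,0,0,0,0,-2.3,0.2],[0,0,0,0,0,-2.8,0.2],[0,0,0,0,0,-3.1,0.2]]}}

```text
clock: 11.4
position: [0.4825, -0.373, 0.0778]
ee_rot: [-2.681, -1.633, 0.001]
force: [-0.3, -0.2, -1.0]
width: 0.496
gripper_force: 20.0
```

>>> {"method": "drive_tool", "body": {"targets": [[0,0,0,0,0,-0.05,0.2],[0,0,0,0,0,-0.1,0.2],[0,0,0,0,0,-0.15,0.2],[0,0,0,0,0,-0.2,0.2],[0,0,0,0,0,-0.2,0.2]]}}

```text
clock: 11.9
position: [0.4827, -0.3751, 0.0719]
ee_rot: [2.684, 1.631, 0.0]
force: [0.5, -0.1, -1.5]
width: 0.499
gripper_force: 20.0
```

>>> {"method": "drive_tool", "body": {"targets": [[0,0,0,0,0,-0.03,0.2],[0,0,0,0,0,-0.06,0.2],[0,0,0,0,0,-0.08,0.2],[0,0,0,0,0,-0.08,0.2]]}}

```text
clock: 12.3
position: [0.4825, -0.375, 0.0682]
ee_rot: [-2.685, -1.631, 0.0]
force: [0.5, -0.8, -2.3]
width: 0.5
gripper_force: 20.0
```

>>> {"method": "drive_tool", "body": {"targets": [[0,0,0,0,0,-0.03,0.2],[0,0,0,0,0,-0.05,0.2],[0,0,0,0,0,-0.05,0.2]]}}

```text
clock: 12.6
position: [0.4826, -0.3751, 0.0678]
ee_rot: [2.684, 1.631, 0.0]
force: [-4.9, 3.2, 13.5]
width: 0.499
gripper_force: 20.0
```

>>> {"method": "drive_tool", "body": {"targets": [[0,0,0,0,0,0.02,0.6],[0,0,0,0,0,0.02,1],[0,0,0,0,0,0.02,1],[0,0,0,0,0,0.02,1],[0,0,0,0,0,0.02,1]]}}

```text
clock: 13.1
position: [0.4825, -0.375, 0.067]
ee_rot: [-2.685, -1.631, 0.0]
force: [0.5, 0.4, 0.4]
width: 0.885
gripper_force: 0.0
```

>>> {"method": "drive_tool", "body": {"targets": [[0,0,0,0,0,0.3,1],[0,0,0,0,0,1.0,1],[0,0,0,0,0,2.0,1],[0,0,0,0,0,3.2,1],[0,0,0,0,0,4.4,1]]}}

```text
clock: 13.6
position: [0.4822, -0.3747, 0.2458]
ee_rot: [2.685, 1.632, 0.0]
force: [0.8, -0.9, -0.7]
width: 1.003
gripper_force: 0.0
```

>>> {"method": "drive_tool", "body": {"targets": [[0,0,0.7,0,0.7,0.4,1],[0,0,1.4,0,1.7,0.8,1],[0,0,2.1,0,2.7,1.2,1],[0,0,2.8,0,3.7,1.4,1],[0,0,3.5,0,4.7,1.4,1]]}}

```text
clock: 14.1
position: [0.483, -0.1855, 0.3016]
ee_rot: [2.4, 2.022, 0.003]
force: [0.3, 0.5, 0.2]
width: 0.999
gripper_force: 0.0
```

>>> {"method": "drive_tool", "body": {"targets": [[0,0,0.7,0,1,0,1],[0,0,1.4,0,2,0,1],[0,0,2.1,0,3,0,1],[0,0,2.8,0,4,0,1],[0,0,3.5,0,5,0,1]]}}

```text
clock: 14.6
position: [0.4822, 0.0146, 0.3002]
ee_rot: [2.066, 2.365, 0.001]
force: [0.5, 1.0, -0.2]
width: 0.998
gripper_force: 0.0
```

>>> {"method": "drive_tool", "body": {"targets": [[0,0,0.7,0,1,0,1],[0,0,1.4,0,2,0,1],[0,0,2.1,0,3,0,1],[0,0,2.8,0,4,0,1],[0,0,3.5,0,5,0,1]]}}

```text
clock: 15.1
position: [0.4823, 0.2145, 0.3002]
ee_rot: [1.683, 2.652, 0.001]
force: [1.1, 0.1, -0.7]
width: 1.002
gripper_force: 0.0
```

>>> {"method": "drive_tool", "body": {"targets": [[0,0,0.7,0,1,0,1],[0,0,1.4,-0.1,2,0,1],[0,0,1.5,-0.2,3,0,1],[0,0,1.5,-0.2,4,0,1],[0,0,1.5,-0.2,4.1,0,1]]}}

```text
clock: 15.6
position: [0.4721, 0.3822, 0.2997]
ee_rot: [-1.5, -2.758, -0.003]
force: [-0.5, 0.6, -0.9]
width: 0.996
gripper_force: 0.0
```

>>> {"method": "drive_tool", "body": {"targets": [[0,0,0,0,0,0,1],[0,0,0,0,0,0,1],[0,0,0,0,0,0,1]]}}

```text
clock: 15.9
position: [0.4753, 0.3754, 0.2995]
ee_rot: [1.512, 2.753, -0.0]
force: [1.4, -0.1, 0.6]
width: 1.002
gripper_force: 0.0
```

Run:
```python
from cell import arm
from h import *
c=Cam(arm.get_image("side"));u=Cam(arm.get_image("top"))
p=cv2.resize(c.img[150:350,150:350,::-1],None,fx=2,fy=2,interpolation=2)
q=cv2.resize(u.img[170:270,390:490,::-1],None,fx=4,fy=4,interpolation=2)
cv2.imwrite("pics/b1.png",np.hstack([p,q]))
```

```text
(no output)
```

View pics/b1.png

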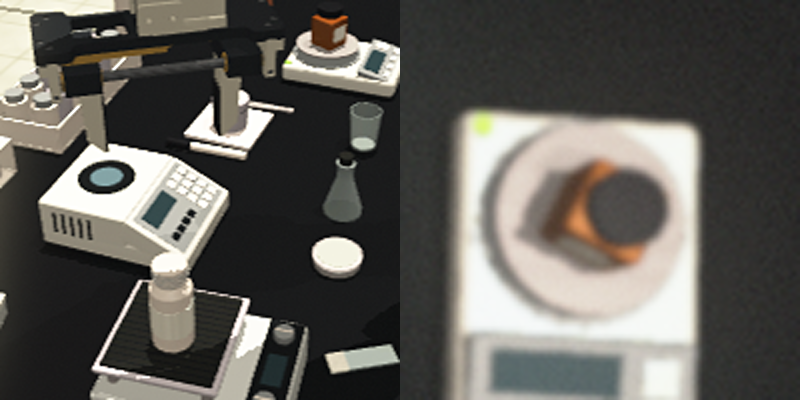

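The jar stands upright on the pan (cap at crop (628,205)). The bare window shows at (107,177), the bottle at (172,300), and the bystanders are undisturbed.

Run:
```python
from h import *
t=load("top");s=load("side")
print(t.pl((447-.4,221-.4),.124),s.pl((203.3,238.3),.07),s.proj((.4753,.3754,.2995)))
```

```text
[ 0.4855615  -0.36783811  0.124     ] [0.6649439 0.1285939 0.07     ] [[230.55652886 229.07598062]]
```

>>> {"method": "drive_tool", "body": {"targets": [[0,0,0,-0.05,0.05,-0.5,1],[0,0,0,-0.05,0.05,-1.2,1],[0,0,0,-0.05,0.05,-1.9,1],[0,0,0,-0.05,0.05,-2.2,1],[0,0,0,-0.05,0.05,-2.2,1]]}}

```text
clock: 16.5
position: [0.4723, 0.3776, 0.2098]
ee_rot: [-1.51, -2.754, 0.004]
force: [0.1, 0.3, 0.1]
width: 1.002
gripper_force: 0.0
```

>>> {"method": "drive_tool", "body": {"targets": [[0,0,0,0,0,-0.6,1],[0,0,0,0,0,-1.2,1],[0,0,0,0,0,-1.7,1],[0,0,0,0,0,-2.0,1],[0,0,0,0,0,-2.15,1]]}}

```text
clock: 17.0
position: [0.4729, 0.3791, 0.1253]
ee_rot: [1.51, 2.755, 0.001]
force: [-0.1, 1.5, 0.5]
width: 1.0
gripper_force: 0.0
```

>>> {"method": "drive_tool", "body": {"targets": [[0,0,0,0,0,0,0.8],[0,0,0,0,0,0,0.6],[0,0,0,0,0,0,0.4],[0,0,0,0,0,0,0.2],[0,0,0,0,0,0,0.2]]}}

```text
clock: 17.5
position: [0.4728, 0.3792, 0.1256]
ee_rot: [1.509, 2.755, 0.001]
force: [-0.3, -0.0, 0.3]
width: 0.613
gripper_force: 0.0
```

>>> {"method": "drive_tool", "body": {"targets": [[0,0,0,0,0,0,0.2],[0,0,0,0,0,0,0.2],[0,0,0,0,0,0,0.2],[0,0,0,0,0,0,0.2],[0,0,0,0,0,0,0.2]]}}

```text
clock: 18.0
position: [0.4728, 0.3791, 0.1253]
ee_rot: [1.509, 2.755, 0.001]
force: [0.1, 0.7, 0.8]
width: 0.444
gripper_force: 20.0
```

>>> {"method": "drive_tool", "body": {"targets": [[0,0,0,0,0,0.2,0.2],[0,0,0,0,0,0.6,0.2],[0,0,0,0,0,1.2,0.2],[0,0,0,0,0,1.7,0.2],[0,0,0,0,0,2.0,0.2]]}}

```text
clock: 18.5
position: [0.4726, 0.3794, 0.207]
ee_rot: [1.509, 2.755, 0.002]
force: [-0.3, 1.7, -2.2]
width: 0.449
gripper_force: 20.0
```

>>> {"method": "drive_tool", "body": {"targets": [[0,0,0,0.2,-0.3,0,0.2],[0,0,0,0.7,-0.9,0,0.2],[0,0,0,1.3,-1.6,0,0.2],[0,0,0,1.9,-2.4,0,0.2],[0,0,0,2.5,-3.2,0,0.2]]}}

```text
clock: 19.0
position: [0.5734, 0.2479, 0.2037]
ee_rot: [-1.51, -2.755, 0.003]
force: [0.0, 0.2, -0.5]
width: 0.448
gripper_force: 20.0
```

>>> {"method": "drive_tool", "body": {"targets": [[0,0,0,0.6,-0.8,0,0.2],[0,0,0,1.2,-1.6,0,0.2],[0,0,0,1.8,-2.3,0,0.2],[0,0,0,2.2,-2.8,0,0.2],[0,0,0,2.35,-3.05,0,0.2]]}}

```text
clock: 19.5
position: [0.6678, 0.1239, 0.2031]
ee_rot: [-1.516, -2.751, 0.005]
force: [0.6, 0.5, -1.6]
width: 0.448
gripper_force: 20.0
```

>>> {"method": "drive_tool", "body": {"targets": [[0,0,0,0,0,0,0.2],[0,0,0,0,0,0,0.2],[0,0,0,0,0,0,0.2]]}}

```text
clock: 19.8
position: [0.6654, 0.1311, 0.2053]
ee_rot: [-1.505, -2.757, -0.001]
force: [-0.1, 0.2, -1.8]
width: 0.444
gripper_force: 20.0
```

>>> {"method": "drive_tool", "body": {"targets": [[0,0,0,0,0,-0.5,0.2],[0,0,0,0,0,-1.1,0.2],[0,0,0,0,0,-1.7,0.2],[0,0,0,0,0,-2.1,0.2],[0,0,0,0,0,-2.2,0.2]]}}

```text
clock: 20.3
position: [0.665, 0.1296, 0.1153]
ee_rot: [-1.506, -2.755, 0.003]
force: [-0.4, -0.6, -1.3]
width: 0.446
gripper_force: 20.0
```

>>> {"method": "drive_tool", "body": {"targets": [[0,0,0,0,0,-0.03,0.2],[0,0,0,0,0,-0.06,0.2],[0,0,0,0,0,-0.09,0.2],[0,0,0,0,0,-0.09,0.2],[0,0,0,0,0,-0.09,0.2]]}}

```text
clock: 20.8
position: [0.6668, 0.129, 0.1141]
ee_rot: [1.509, 2.755, 0.001]
force: [0.4, -0.6, -1.7]
width: 0.446
gripper_force: 20.0
```

>>> {"method": "drive_tool", "body": {"targets": [[0,0,0,0,0,-0.04,0.2],[0,0,0,0,0,-0.08,0.2],[0,0,0,0,0,-0.12,0.2],[0,0,0,0,0,-0.12,0.2]]}}

```text
clock: 21.2
position: [0.6665, 0.129, 0.1085]
ee_rot: [-1.509, -2.755, 0.0]
force: [0.5, -0.1, -2.4]
width: 0.448
gripper_force: 20.0
```

>>> {"method": "drive_tool", "body": {"targets": [[0,0,0,0,0,-0.03,0.2],[0,0,0,0,0,-0.05,0.2],[0,0,0,0,0,-0.05,0.2]]}}

```text
clock: 21.5
position: [0.6669, 0.1291, 0.1081]
ee_rot: [1.509, 2.754, 0.001]
force: [-2.9, -2.0, 8.9]
width: 0.446
gripper_force: 20.0
```

>>> {"method": "drive_tool", "body": {"targets": [[0,0,0,0,0,0.02,0.6],[0,0,0,0,0,0.02,1],[0,0,0,0,0,0.02,1],[0,0,0,0,0,0.02,1],[0,0,0,0,0,0.02,1]]}}

```text
clock: 22.0
position: [0.6665, 0.129, 0.1074]
ee_rot: [-1.509, -2.755, 0.0]
force: [0.0, 0.3, 0.7]
width: 0.832
gripper_force: 0.0
```

>>> {"method": "drive_tool", "body": {"targets": [[0,0,0,0,0,0.2,1],[0,0,0,0,0,0.8,1],[0,0,0,0,0,1.6,1],[0,0,0,0,0,2.5,1],[0,0,0,0,0,3.2,1]]}}

```text
clock: 22.5
position: [0.6668, 0.1294, 0.2385]
ee_rot: [1.508, 2.754, 0.003]
force: [0.4, 0.0, -0.7]
width: 1.001
gripper_force: 0.0
```

>>> {"method": "drive_tool", "body": {"targets": [[0,0,-1,-0.3,-1,0,1],[0,0,-2,-0.6,-2,0,1],[0,0,-3,-0.9,-3,0,1],[0,0,-4,-1.2,-4,0,1],[0,0,-5,-1.5,-5,0,1]]}}

```text
clock: 23.0
position: [0.606, -0.0724, 0.2364]
ee_rot: [2.073, 2.359, 0.001]
force: [-0.0, -1.0, 0.7]
width: 1.001
gripper_force: 0.0
```

>>> {"method": "drive_tool", "body": {"targets": [[0,0,-1,-0.3,-0.9,0,1],[0,0,-2,-0.5,-1.7,0,1],[0,0,-3,-0.5,-1.7,0,1],[0,0,-4,-0.5,-1.7,0,1],[0,0,-4,-0.5,-1.7,0,1]]}}

```text
clock: 23.5
position: [0.5866, -0.1391, 0.2363]
ee_rot: [2.45, 1.966, 0.001]
force: [-0.1, 0.7, -0.2]
width: 1.002
gripper_force: 0.0
```

>>> {"method": "drive_tool", "body": {"targets": [[0,0,0,0,0,0,1],[0,0,0,0,0,0,1]]}}

```text
clock: 23.7
position: [0.5867, -0.1386, 0.2358]
ee_rot: [2.446, 1.971, 0.0]
force: [-0.8, -0.3, 0.6]
width: 1.0
gripper_force: 0.0
```

Run:
```python
from cell import arm
from h import *
c=Cam(arm.get_image("side"));u=Cam(arm.get_image("top"))
p=cv2.resize(c.img[150:350,150:350,::-1],None,fx=2,fy=2,interpolation=2)
q=cv2.resize(u.img[100:200,170:270,::-1],None,fx=4,fy=4,interpolation=2)
cv2.imwrite("pics/c1.png",np.hstack([p,q]))
```

```text
(no output)
```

View pics/c1.png

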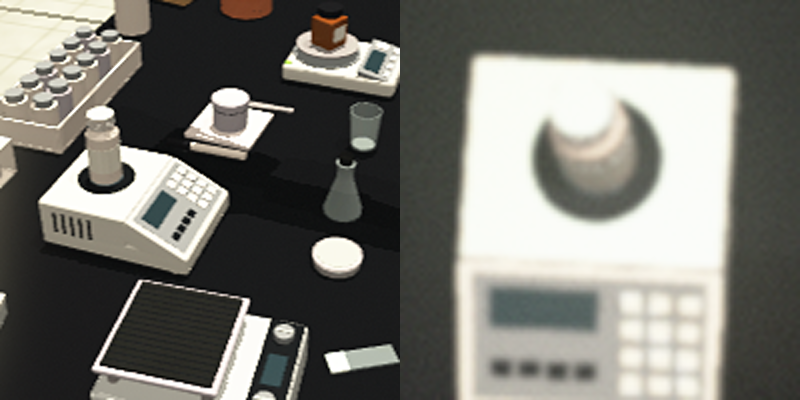

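The bottle stands upright, centred in the surround (top crop ~(592,150)). The shaker is empty and the tin is still on the tile, so I'll pick it up.

>>> {"method": "drive_tool", "body": {"targets": [[0,0,0,0,0,-0.8,1],[0,0,0,0,0,-1.7,1],[0,0,0,0,0,-2.6,1],[0,0,0,0,0,-3.3,1],[0,0,0,0,0,-3.8,1]]}}

```text
clock: 24.3
position: [0.5856, -0.1388, 0.0814]
ee_rot: [-2.446, -1.968, 0.002]
force: [0.4, 0.1, 0.6]
width: 0.997
gripper_force: 0.0
```

>>> {"method": "drive_tool", "body": {"targets": [[0,0,0,0,0,-0.5,1],[0,0,0,0,0,-1.0,1],[0,0,0,0,0,-1.4,1],[0,0,0,0,0,-1.56,1],[0,0,0,0,0,-1.56,1]]}}

```text
clock: 24.8
position: [0.5861, -0.1388, 0.0204]
ee_rot: [-2.447, -1.968, 0.001]
force: [0.3, -0.0, 0.7]
width: 1.001
gripper_force: 0.0
```

>>> {"method": "drive_tool", "body": {"targets": [[0,0,0,0,0,0,0.8],[0,0,0,0,0,0,0.6],[0,0,0,0,0,0,0.4],[0,0,0,0,0,0,0.3],[0,0,0,0,0,0,0.3]]}}

```text
clock: 25.3
position: [0.5868, -0.1391, 0.0215]
ee_rot: [2.449, 1.968, 0.001]
force: [-0.4, -0.1, 2.8]
width: 0.625
gripper_force: 20.0
```

>>> {"method": "drive_tool", "body": {"targets": [[0,0,0,0,0,0,0.3],[0,0,0,0,0,0,0.3],[0,0,0,0,0,0,0.3]]}}

```text
clock: 25.6
position: [0.5868, -0.1391, 0.0215]
ee_rot: [2.448, 1.968, 0.0]
force: [-0.5, -0.3, 5.4]
width: 0.623
gripper_force: 20.0
```

>>> {"method": "drive_tool", "body": {"targets": [[0,0,0,0,0,0.2,0.3],[0,0,0,0,0,0.8,0.3],[0,0,0,0,0,1.6,0.3],[0,0,0,0,0,2.5,0.3],[0,0,0,0,0,3.4,0.3]]}}

```text
clock: 26.1
position: [0.5859, -0.1388, 0.1583]
ee_rot: [-2.448, -1.968, 0.001]
force: [0.5, -0.6, -1.3]
width: 0.618
gripper_force: 20.0
```

>>> {"method": "drive_tool", "body": {"targets": [[0,0,0.2,-0.1,0.4,0.8,0.3],[0,0,0.7,-0.3,1.3,1.4,0.3],[0,0,1.2,-0.5,2.2,1.6,0.3],[0,0,1.7,-0.7,3.1,1.6,0.3],[0,0,2.2,-0.9,4.0,1.6,0.3]]}}

```text
clock: 26.6
position: [0.5499, 0.0223, 0.2218]
ee_rot: [2.247, 2.195, 0.0]
force: [0.4, -0.2, -1.5]
width: 0.62
gripper_force: 20.0
```

>>> {"method": "drive_tool", "body": {"targets": [[0,0,0.5,-0.2,0.9,0,0.3],[0,0,1.0,-0.4,1.8,0,0.3],[0,0,1.5,-0.6,2.7,0,0.3],[0,0,2.0,-0.8,3.6,0,0.3],[0,0,2.5,-1.0,4.5,0,0.3]]}}

```text
clock: 27.1
position: [0.5097, 0.2022, 0.2213]
ee_rot: [1.995, 2.427, -0.001]
force: [0.2, -0.0, -1.7]
width: 0.625
gripper_force: 20.0
```

>>> {"method": "drive_tool", "body": {"targets": [[0,0,0.5,-0.2,0.9,0,0.3],[0,0,1.0,-0.4,1.8,0,0.3],[0,0,1.3,-0.6,2.7,0,0.3],[0,0,1.3,-0.8,3.5,0,0.3],[0,0,1.3,-0.87,4.15,0,0.3]]}}

```text
clock: 27.6
position: [0.474, 0.369, 0.2213]
ee_rot: [-1.853, -2.536, 0.001]
force: [0.1, 0.0, -2.1]
width: 0.621
gripper_force: 20.0
```

>>> {"method": "drive_tool", "body": {"targets": [[0,0,0,0,0,0,0.3],[0,0,0,0,0,0,0.3],[0,0,0,0,0,0,0.3],[0,0,0,0,0,0,0.3]]}}

```text
clock: 28.0
position: [0.4764, 0.3655, 0.2211]
ee_rot: [1.858, 2.532, -0.001]
force: [0.4, 0.5, -1.1]
width: 0.62
gripper_force: 20.0
```

>>> {"method": "drive_tool", "body": {"targets": [[0,0,0,0,0.03,-0.6,0.3],[0,0,0,0,0.03,-1.4,0.3],[0,0,0,0,0.03,-2.1,0.3],[0,0,0,0,0.03,-2.6,0.3],[0,0,0,0,0.03,-2.8,0.3]]}}

```text
clock: 28.5
position: [0.4755, 0.3661, 0.1071]
ee_rot: [-1.858, -2.533, 0.005]
force: [0.2, -0.5, -2.0]
width: 0.617
gripper_force: 20.0
```

>>> {"method": "drive_tool", "body": {"targets": [[0,0,0,0,0,-0.03,0.3],[0,0,0,0,0,-0.06,0.3],[0,0,0,0,0,-0.1,0.3],[0,0,0,0,0,-0.1,0.3],[0,0,0,0,0,-0.1,0.3]]}}

```text
clock: 29.0
position: [0.476, 0.3684, 0.1057]
ee_rot: [1.856, 2.534, 0.001]
force: [-0.8, 0.4, -0.7]
width: 0.626
gripper_force: 20.0
```

>>> {"method": "drive_tool", "body": {"targets": [[0,0,0,0,0,-0.04,0.3],[0,0,0,0,0,-0.08,0.3],[0,0,0,0,0,-0.11,0.3],[0,0,0,0,0,-0.11,0.3]]}}

```text
clock: 29.4
position: [0.4757, 0.3682, 0.1007]
ee_rot: [-1.856, -2.535, 0.0]
force: [0.0, -0.2, -1.7]
width: 0.621
gripper_force: 20.0
```

>>> {"method": "drive_tool", "body": {"targets": [[0,0,0,0,0,-0.03,0.3],[0,0,0,0,0,-0.05,0.3],[0,0,0,0,0,-0.05,0.3]]}}

```text
clock: 29.7
position: [0.4758, 0.3683, 0.1004]
ee_rot: [1.855, 2.534, 0.001]
force: [-3.9, -5.7, 16.2]
width: 0.623
gripper_force: 20.0
```

Contact, so I release and back off to check.

>>> {"method": "drive_tool", "body": {"targets": [[0,0,0,0,0,0.02,0.7],[0,0,0,0,0,0.02,1],[0,0,0,0,0,0.02,1],[0,0,0,0,0,0.02,1],[0,0,0,0,0,0.02,1]]}}

```text
clock: 30.2
position: [0.4758, 0.3682, 0.0993]
ee_rot: [-1.856, -2.535, 0.0]
force: [-1.1, 0.1, -1.2]
width: 0.981
gripper_force: 0.0
```

>>> {"method": "drive_tool", "body": {"targets": [[0,0,0,0,0,0.2,1],[0,0,0,0,0,0.8,1],[0,0,0,0,0,1.7,1],[0,0,0,0,0,2.7,1],[0,0,0,0,0,3.7,1]]}}

```text
clock: 30.7
position: [0.4754, 0.3682, 0.2496]
ee_rot: [-1.855, -2.535, -0.0]
force: [0.7, -0.2, -0.3]
width: 0.997
gripper_force: 0.0
```

>>> {"method": "drive_tool", "body": {"targets": [[0,0,0,0,-1,0.5,1],[0,0,0,0,-2,1,1],[0,0,0,0,-3,1,1],[0,0,0,0,-4,1,1],[0,0,0,0,-5,1,1]]}}

```text
clock: 31.2
position: [0.4755, 0.1668, 0.2883]
ee_rot: [1.855, 2.534, 0.001]
force: [0.0, 0.4, -0.2]
width: 0.997
gripper_force: 0.0
```

>>> {"method": "drive_tool", "body": {"targets": [[0,0,0,0,-1,0,1],[0,0,0,0,-2,0,1],[0,0,0,0,-3,0,1],[0,0,0,0,-4,0,1],[0,0,0,0,-5,0,1]]}}

```text
clock: 31.7
position: [0.4755, -0.0332, 0.2883]
ee_rot: [1.855, 2.534, 0.001]
force: [1.4, 0.8, 1.0]
width: 1.003
gripper_force: 0.0
```

>>> {"method": "drive_tool", "body": {"targets": [[0,0,0,0,0,0,1],[0,0,0,0,0,0,1],[0,0,0,0,0,0,1],[0,0,0,0,0,0,1]]}}

```text
clock: 32.1
position: [0.4758, -0.0303, 0.2878]
ee_rot: [1.853, 2.537, 0.001]
force: [0.6, 0.5, 0.8]
width: 1.0
gripper_force: 0.0
```

Run:
```python
from cell import arm
from h import *
c=Cam(arm.get_image("side"));u=Cam(arm.get_image("top"))
p=cv2.resize(c.img[150:350,150:350,::-1],None,fx=2,fy=2,interpolation=2)
q=cv2.resize(u.img[100:300,60:260,::-1],None,fx=2,fy=2,interpolation=2)
cv2.imwrite("pics/d1.png",np.hstack([p,q]))
g=(u.img.min(2)>215).astype(np.uint8)
for n,b,z in(("tin",(82,190,134,246),.135),("bottle",None,.166)):
    if b:
        x0,y0,x1,y1=b;M=np.zeros_like(g);M[y0:y1,x0:x1]=g[y0:y1,x0:x1]
        k=max(cv2.findContours(M,0,2)[0],key=cv2.contourArea);(x,y),d,_=cv2.fitEllipse(k);print(n,x,y,d,u.pl((x,y),z))
```

```text
tin 96.59464263916016 217.310791015625 (24.70858383178711, 25.924182891845703) [0.47382758 0.36930037 0.135     ]
```

View pics/d1.png

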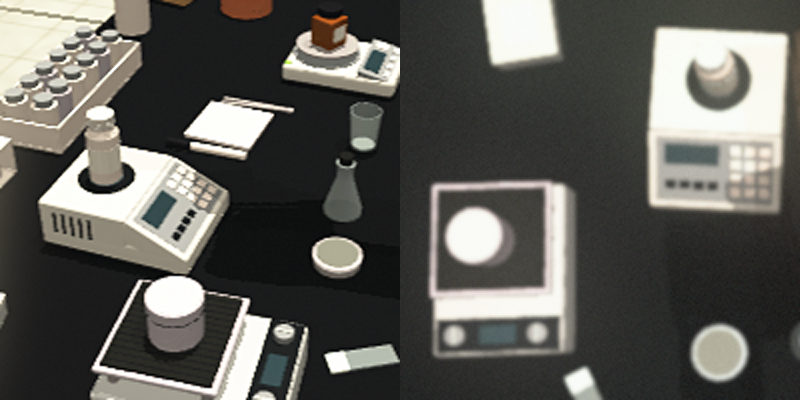

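All three stand upright and centred. The tin is at (0.474, 0.369) against (0.476, 0.367) for the shaker. The bystanders are in place and the arm is clear.

```bash
python3 -c "
from cell import arm
print(arm.sign_off())"
```

```text
the job is handed in; nothing more can be done
None
```

The job is handed in after about 32 s: the bottle is on the analyser window, the jar on the balance pan and the tin on the shaker. All three stood upright, the jar and tin measured within about 3 mm of centre and the bottle looked centred, and the bystanders looked undisturbed; the verdict itself was not shown.

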